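Unlock a sprung clamp and hold its jaw open at the set mark

TASK

Open the sprung clamp on the bench ready for a part to be laid in: turn the lock knob on its housing anticlockwise (seen from above) all the way to its end stop, and only then pull the T-handle out against the spring until the thin pointer on the draw bar lines up with the fin of the index block on the rail beside it. Keep it there: the program finishes while the gripper is still holding the handle at that mark. Leave the tools and parts lying around the clamp where they are.

Things in the scene. Friction and masses are not known exactly. Their poses are not given: they have to be found in the camera images.
- clamp: fixed clamp, dark base 275 x 120 x 12 mm. Origin on the bench under the draw bar, -x the way the handle is pulled, z up; base from x -120 to +155 mm. On it: aluminium housing 70 x 70 mm centred at x +25, top at z 52; steel anvil at x +141, 54 high, the jaw (52 high) shut against it; index rail at y -50, 20 high. Cross the vise and machines left of it at z 360 or more
- lock_knob (a joint): turn of the lock knob in rad: grows anticlockwise seen from above, 0 = locked, 1.45 = the released end stop; starts between 0 and 0.3. Light friction (about 0.04 N m), no spring: it stays where it is left. Until it is released an inner blade blocks the draw bar after some 10 mm
- knob_grip (a point): point to grip the lock knob: on its vertical axis, 83 mm above the bench, 4 mm below its top. A black upright wing 42 mm long (this point's x axis), 12 mm thick (y axis), 27 mm tall, on a round 40 mm skirt with its top at 60 mm. At the released stop the wing is parallel to the draw bar (clamp x axis); locked, it lies almost across
- drawbar (a joint): how far the draw bar and jaw are pulled out, in m: 0 = shut, 0.055 = end of travel; starts at 0. A spring pulls it shut: about 3.6 N at 0 and 120 N/m more, plus 0.5 N friction
- pull_handle (a point): T-handle of the draw bar: origin at the middle of its black crossbar, 66 mm above the bench; crossbar 70 mm long (y axis, across the pull), 15 mm diameter, on a 10 mm post; the draw bar below is 20 mm wide, top at 38 mm. Axes parallel to the clamp's. Shut, it is 110 mm in front of the knob's axis and 75 mm in front of the housing
- pointer (a point): tip of the thin (2.5 mm) steel pointer that sticks out to the right of the draw bar and moves with it, 32 mm above the bench
- index_mark (a point): tip of the thin (2.5 mm) fin on top of the small dark index block clamped on the rail: the mark. It does not move; 32 mm above the bench, some 20 to 45 mm in front of the pointer while the clamp is shut. Axes parallel to the clamp's: the pointer is at the mark when it lies at x = 0 in this point's frame
- spanner: loose open-ended spanner 167 x 34 x 10 mm beside the clamp, to be left alone; origin under its middle
- steel_block: loose bare steel block 32 x 50 x 26 mm with two holes, to be left alone; origin under its middle
- hex_nut: loose steel nut 24 x 27 x 19 mm, to be left alone; origin under its middle
- tape_black: loose roll of black tape, 58 mm diameter, 18 mm high, to be left alone; origin under its middle

How it is judged:
On the way, in this order (a step that is already met when the one before it is completed fails the run):
1. the lock knob is turned to its released end stop while the draw bar is still shut (value of joint lock_knob above 1.36 rad and value of joint drawbar below 0.006 m), for 0.2 s.
2. the gripper holds the T-handle pulled out with the pointer at the index mark (x of pointer in the frame of index_mark between -0.0035 and 0.0035 m and contact force between the fingers and drawbar above 3 N and value of joint lock_knob above 1.36 rad), for 0.3 s.
At the end, for the whole second after the job is handed in: the fingers still hold the T-handle (more than 3 N on it), the pointer within 3.5 mm of the index mark along the pull and not moving (under 10 mm/s), the lock knob still at its released stop (over 1.36 of 1.45 rad) (all of step 2 and velocity of joint drawbar between -0.01 and 0.01 m/s); the arm keeps its last pose, push and grip.
It fails at once if a loose thing beside the clamp is shifted by more than 15 mm (distance of any of spanner, steel_block, hex_nut, tape_black from where it was at the start of the episode above 0.015 m).
It also fails if it takes over 54 s, if anything falls off the work surface, if the arm or the gripper's body presses on something with over 40 N, if the wrist force passes 120 N, or if a joint passes its speed limit or range.

ROBOT

A 6-joint arm with a two-finger parallel gripper is mounted at the origin on a cart in front of the work surface, level with it; the furniture and walls round the work are solid. World frame = base frame: x ahead of the robot, y to its left, z up, the work surface at z = 0. Lengths are in m, angles in rad, forces in N, time in s.
With the tool pointing down it reaches from about 0.35 to 0.85 m from the base axis. Payload 8.1 kg.
Tool frame: the origin (TCP) lies at the centre of the arm's flange, where the gripper is bolted on; the fingertips stand 173 mm ahead of it and the grasp point (between the pads) lies 155 mm ahead of it; z points along the fingers, y is the line along which they close (so a half turn about z gives the same grasp; the last joint's range is limited). The gripper opens to 85 mm and grips with 20 to 120 N. Pads are 22 mm wide; open, the fingers measure 114 mm over their backs; the gripper's body (76 mm by 85 mm) begins 54 mm behind the grasp point. The pads swing forward as they close: fully open they stand 13 mm farther back than shut.
Start: joints at [1.127, 0.13, 1.488, -0, 1.523, -0.085], TCP at [0.211, 0.562, 0.405] pointing down, gripper open.
Joint ranges: [-2.96, 2.96], [-0.89, 2.26], [0.02, 2.5], [-1.34, 4.48], [0, 2.73], [-2.66, 2.66]. Speed limits (rad/s): [2.39, 2.39, 2.79, 3.14, 3.14, 3.14].

INTERFACE

Orientations are given as [roll, pitch, yaw] about the fixed x, y, z axes, in that order (R = Rz(yaw) Ry(pitch) Rx(roll)).
In Python, from cell import get_obs, eyes, workorder gives the robot as it stands.
- The arm moves only by the tool step_arm, never from a script. Its argument "deltas" is a list of rows, each an object of numbers: "jaw": the closure, from -1 (fully open) to 1 (shut); "tx", "ty", "tz": the shift along the tool's x, y, z in units of 40 mm (1.0 is 40 mm); "wx", "wy", "wz": the turn, a rotation vector about the tool's x, y, z in units of 5 degrees (1.0 is 5 degrees). A call has 1 to 12 rows; each row shifts and turns the commanded pose from where the row before left it, along the tool's axes as they then stand; what a row does not reach is not made up. A row lasts 1/10 s, in which the tool goes at most 50 mm and 8.59 degrees, less where a joint would pass 70% of its speed; a pose out of reach is approached as far as the arm can. A call is refused whole if a number of a shift passes 1 or a number of a turn 1, either way. A call with a gripper value outside its range is refused whole. The fingers move at their own pace and stop on an object; "squeeze" is the grip in N (left out, the last holds). Time passes only in rows, so rows that do not move let the fingers close. It gives the time, the measured TCP pose, the force, the opening and the grip force at its end, in the units of the state.
- get_obs(): the state, without advancing time (a new reading comes with each control period).
- eyes.grab_frame(name): name is "scene" or "side" or "wrist"; returns (picture, depth): 420x560x3 uint8, red, green, blue; 420x560 float32, m along the optical axis (not along the pixel's ray), 0 where there is no reading.
- eyes.camera_params(name): a dict with "vfov" (degrees; the focal length in pixels is half the picture's height over the tangent of half this angle, whatever the lens; pixels are square), "cx", "cy" (the principal point, pixels), "R" (3x3) and "t" (3): a world point X has camera coordinates R X + t. Camera axes: x right, y down, z forward; pixel columns grow to the right and rows downward; lengths in m; the calibration is good to about 2 mm. A picture is of the moment at which its call begins: read the wrist's pose just before it. camera_params takes no time and is no camera call; for the wrist camera it gives the pose at the moment of the call.
- workorder.job_done(): hands the job in; it is judged then, once.
The state is a dict: "time": time; "joints": joint angles; "dq": joint speeds; "joint_torque": joint torques, N m; "tool_pos": TCP position; "ee_rot": TCP orientation; "ft_force": force on the tool from outside, world axes, zero at the start; "ft_torque": the same for the moment, N m; "grip_width": opening from 0.0 (shut) to 1.0 (fully open); "grip_force": force on a finger pad.
Only numpy, scipy, OpenCV 4.12 (cv2) and the standard library are available. Lean on these libraries where they do the work, as an engineer would, in place of code of your own. Each camera call takes 0.05 s, during which the arm holds its last target. There are 200 camera calls.

## Working session

There is one attempt and no reset: what is moved stays moved. The work goes in short steps, Python scripts to look and compute and a tool call to move; the robot and the scene stay as the last step left them, time stands still between calls to the robot, and variables do not carry over. Pictures are saved under pics/ and viewed, at most 10 in all, crops included, and the job is handed in when it is done.

Besides the shell and the picture viewer there is one more tool, called after "Call:" as name(argument=value, ...), one argument or row to a line, values as JSON. step_arm: Moves the arm, as the interface text tells. Its arguments: {"type":"object","properties":{"deltas":{"type":"array"},"squeeze":{"type":"number"}},"required":["deltas"]}

```bash
mkdir -p pics; cat > h.py <<'E'
import numpy as np, cv2
from cell import get_obs, eyes, workorder
def grab(n,save=None):
    p=eyes.camera_params(n); im,d=eyes.grab_frame(n)
    np.savez(f'{n}.npz',im=im,d=d,**{k:np.array(v) for k,v in p.items()})
    if save: cv2.imwrite('pics/'+save,im[:,:,::-1])
    return p,im,d
def load(n):
    z=np.load(f'{n}.npz'); return z,z['im'],z['d']
def cloud(p,d):
    h,w=d.shape; f=h/2/np.tan(np.radians(float(p['vfov']))/2)
    v,u=np.mgrid[:h,:w]
    c=np.stack([(u-p['cx'])/f*d,(v-p['cy'])/f*d,d],-1)
    X=(c-np.array(p['t']))@np.array(p['R'])
    X[d==0]=np.nan
    return X
def pt_z(p,u,v,z):
    f=420/2/np.tan(np.radians(float(p['vfov']))/2)
    R=np.array(p['R']);t=np.array(p['t'])
    r=R.T@np.array([(u-p['cx'])/f,(v-p['cy'])/f,1]);o=-R.T@t
    return o+r*(z-o[2])/r[2]
E
python3 - <<'E'
from h import *
for n in ['scene','side','wrist']:
    p,im,d=grab(n,n+'0.png'); print(n,p['vfov'],-np.array(p['R']).T@p['t'],np.array(p['R'])[2])
o=get_obs();print(o)
E
python3 -c "
import cv2,numpy as np
a=[cv2.imread(f'pics/{n}0.png') for n in ['scene','side']]
"
```

```text
scene 47.57189775205531 [ 0.16929055 -0.85558009  0.49042376] [ 0.44154021  0.75658092 -0.48231478]
side 57.51215640287553 [ 0.10852209 -0.80621703  0.56050237] [ 0.4689392   0.68277837 -0.56027647]
wrist 67.7619408717845 [0.13477574 0.58992385 0.37367975] [ 0.29517586 -0.11253611 -0.94879231]
{'time': 0.15, 'joints': array([ 1.12659490e+00,  1.31015202e-01,  1.48904129e+00, -1.97228537e-05,
        1.52302570e+00, -8.53881035e-02]), 'dq': array([ 6.08054415e-05, -4.34358348e-04, -2.58361398e-03, -9.63849464e-04,
       -1.50339525e-03,  3.64323249e-04]), 'joint_torque': array([ 3.19906139e-04, -5.70058608e+01, -5.01159954e+01, -1.85996491e-04,
        9.67922446e-03, -5.24769655e-05]), 'tool_pos': array([0.2105958 , 0.5616333 , 0.40386212]), 'ee_rot': array([-3.14010687e+00, -1.07406579e-04,  2.78278021e+00]), 'ft_force': array([ 0.64857948, -0.13085996, -0.38238177]), 'ft_torque': array([0.01062934, 0.01552426, 0.03641801]), 'grip_force': 0.0, 'grip_width': 1.0029343750357236}
```

View pics/scene0.png

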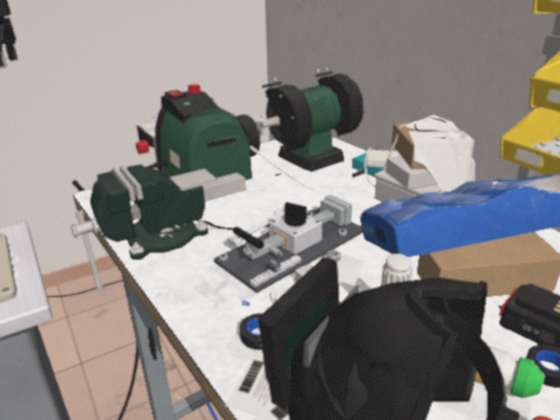

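View pics/side0.png

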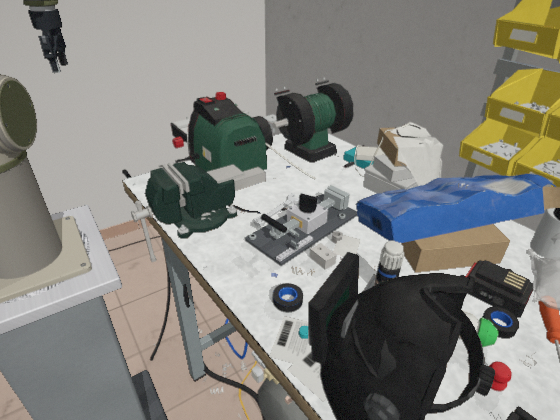

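The scene view shows the clamp around (290,245): knob at (295,213), T-handle at (245,235), anvil at (335,208). The side view shows the knob at (308,202), handle at (272,222), and block at (322,254). I'll measure these from depth.

```bash
python3 - <<'E'
from h import *
for n,pts in [('scene',dict(knob=(295,208),handle=(246,234),anvil=(338,201),baseL=(218,263))),('side',dict(knob=(308,197),handle=(272,220),anvil=(340,190),block=(322,248)))]:
    p,im,d=load(n);X=cloud(p,d)
    for k,(u,v) in pts.items(): print(n,k,X[v,u].round(3))
p,im,d=load('side')
cv2.imwrite('pics/side0c.png',cv2.resize(im[160:290,220:390,::-1],None,fx=4.5,fy=4.5,interpolation=cv2.INTER_CUBIC))
E
```

```text
scene knob [ 0.569 -0.231  0.083]
scene handle [ 0.462 -0.246  0.073]
scene anvil [ 0.684 -0.206  0.053]
scene baseL [ 0.423 -0.208  0.007]
side knob [ 0.571 -0.226  0.087]
side handle [ 0.463 -0.243  0.074]
side anvil [ 0.692 -0.202  0.054]
side block [ 0.534 -0.332  0.027]
```

View pics/side0c.png

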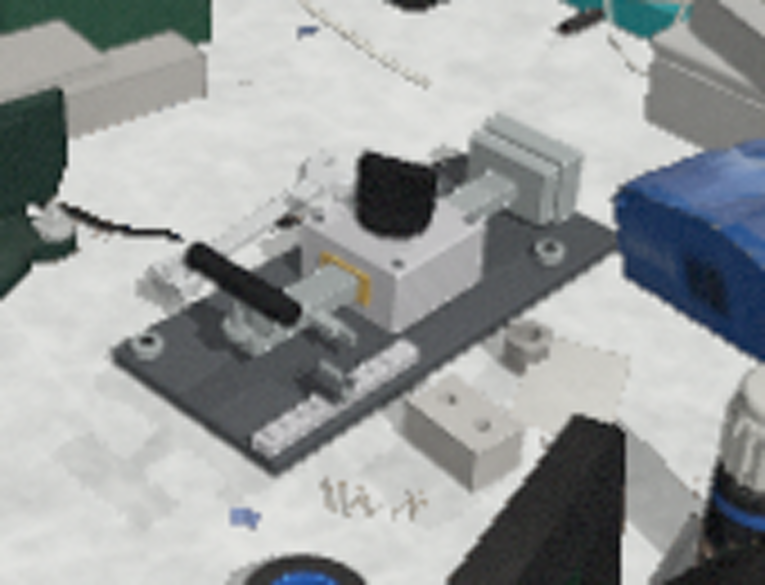

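The crop shows the wing at (397,195), lying almost across. The crossbar runs (190,252)–(290,312), the pointer tip is near (345,335), and the index fin is near (325,375). Next I'll check the heights along the path.

```bash
python3 - <<'E'
from h import *
H=np.full((12,12),-1.)
for n in ['scene','side','wrist']:
    p,im,d=load(n);X=cloud(p,d).reshape(-1,3);X=X[np.isfinite(X[:,0])&(X[:,2]<.6)]
    i=((X[:,0]-0)/.1).astype(int);j=((X[:,1]+.5)//.1).astype(int)
    m=(X[:,0]>0)&(i<12)&(j>=0)&(j<12)
    np.maximum.at(H,(i[m],j[m]),X[m,2])
print('rows x from 0, cols y from -.5 step .1');print(H.round(2))
E
```

```text
rows x from 0, cols y from -.5 step .1
[[-0.85 -1.   -1.    0.02  0.38  0.22  0.01 -0.85 -0.85 -0.85 -0.85 -0.85]
 [-0.84 -0.85 -0.85  0.01  0.36  0.35  0.01 -0.85 -0.85  0.35  0.43 -0.85]
 [-0.85  0.    0.    0.14  0.14  0.    0.04  0.05 -0.06  0.34  0.43  0.35]
 [ 0.02  0.02  0.01  0.14  0.14  0.13  0.06  0.   -0.06 -0.32 -0.85 -0.85]
 [ 0.02  0.03  0.08  0.02  0.12  0.19  0.21  0.2   0.1  -0.85 -0.85 -0.85]
 [ 0.15  0.03  0.09  0.05  0.08  0.19  0.22  0.21  0.1  -0.85 -0.85 -0.85]
 [ 0.17  0.14  0.09  0.06  0.05  0.17  0.17  0.1   0.1  -0.85 -0.85 -0.85]
 [ 0.18  0.14  0.09  0.    0.03  0.21  0.21  0.11  0.1  -0.85 -0.85 -0.85]
 [ 0.18  0.15  0.18  0.17  0.05  0.2   0.21  0.   -0.85 -0.85 -0.85 -0.85]
 [ 0.17  0.17  0.17  0.17  0.06  0.2   0.21 -0.   -0.76 -0.85 -0.85 -0.85]
 [ 0.43  0.43  0.45 -0.85 -1.   -1.   -0.85 -0.85 -0.82 -0.75 -0.79 -0.85]
 [ 0.29  0.32  0.47 -0.85 -0.85 -0.85 -0.85 -0.85 -0.61 -0.64 -0.79 -0.84]]
```

Call:
step_arm(
  deltas=[
    {"tz":-0.36,"wz":1,"jaw":-1},
    {"tz":-0.36,"wz":1},
    {"tz":-0.36,"wz":1},
    {"tz":-0.36,"wz":1},
    {"tz":-0.36,"wz":1},
    {"tz":-0.36,"wz":1},
    {"tz":-0.36,"wz":1},
    {"tz":-0.36,"wz":1},
    {"tz":-0.36,"wz":1},
  ],
)

```text
invalid input at $.deltas[0]: expected keys jaw, tx, ty, tz, wx, wy, wz
```

Call:
step_arm(
  deltas=[
    {"tx":-0.9,"ty":0.31},
    {"tx":-0.9,"ty":0.31},
    {"tx":-0.9,"ty":0.31},
    {"tx":-0.9,"ty":0.31},
    {"tx":-0.9,"ty":0.31},
    {"tx":-0.9,"ty":0.31},
    {"tx":-0.9,"ty":0.31},
    {"tx":-0.9,"ty":0.31},
    {"tx":-0.9,"ty":0.31},
    {"tx":-0.9,"ty":0.31},
    {"tx":-0.9,"ty":0.31},
  ],
)

```text
invalid input at $.deltas[0]: expected keys jaw, tx, ty, tz, wx, wy, wz
```

Call:
step_arm(
  deltas=[
    {"tx":-0.91,"ty":-0.36},
    {"tx":-0.91,"ty":-0.36},
    {"tx":-0.91,"ty":-0.36},
    {"tx":-0.91,"ty":-0.36},
    {"tx":-0.91,"ty":-0.36},
    {"tx":-0.91,"ty":-0.36},
    {"tx":-0.91,"ty":-0.36},
    {"tx":-0.91,"ty":-0.36},
    {"tx":-0.91,"ty":-0.36},
    {"tx":-0.91,"ty":-0.36},
    {"tx":-0.91,"ty":-0.36},
    {"tx":0},
  ],
)

```text
invalid input at $.deltas[0]: expected keys jaw, tx, ty, tz, wx, wy, wz
```

Call:
step_arm(
  deltas=[
    {"jaw":-1,"tx":0,"ty":0,"tz":-0.36,"wx":0,"wy":0,"wz":1},
    {"jaw":-1,"tx":0,"ty":0,"tz":-0.36,"wx":0,"wy":0,"wz":1},
    {"jaw":-1,"tx":0,"ty":0,"tz":-0.36,"wx":0,"wy":0,"wz":1},
    {"jaw":-1,"tx":0,"ty":0,"tz":-0.36,"wx":0,"wy":0,"wz":1},
    {"jaw":-1,"tx":0,"ty":0,"tz":-0.36,"wx":0,"wy":0,"wz":1},
    {"jaw":-1,"tx":0,"ty":0,"tz":-0.36,"wx":0,"wy":0,"wz":1},
    {"jaw":-1,"tx":0,"ty":0,"tz":-0.36,"wx":0,"wy":0,"wz":1},
    {"jaw":-1,"tx":0,"ty":0,"tz":-0.36,"wx":0,"wy":0,"wz":1},
    {"jaw":-1,"tx":0,"ty":0,"tz":-0.36,"wx":0,"wy":0,"wz":1},
  ],
)

```text
time: 1.05
tool_pos: [0.2107, 0.5618, 0.5344]
ee_rot: [-3.141, 0.0, 1.994]
ft_force: [0.2, 0.4, -0.5]
grip_width: 1.004
grip_force: 0.0
```

Call:
step_arm(
  deltas=[
    {"jaw":-1,"tx":-0.9,"ty":0.31,"tz":0,"wx":0,"wy":0,"wz":0},
    {"jaw":-1,"tx":-0.9,"ty":0.31,"tz":0,"wx":0,"wy":0,"wz":0},
    {"jaw":-1,"tx":-0.9,"ty":0.31,"tz":0,"wx":0,"wy":0,"wz":0},
    {"jaw":-1,"tx":-0.9,"ty":0.31,"tz":0,"wx":0,"wy":0,"wz":0},
    {"jaw":-1,"tx":-0.9,"ty":0.31,"tz":0,"wx":0,"wy":0,"wz":0},
    {"jaw":-1,"tx":-0.9,"ty":0.31,"tz":0,"wx":0,"wy":0,"wz":0},
    {"jaw":-1,"tx":-0.9,"ty":0.31,"tz":0,"wx":0,"wy":0,"wz":0},
    {"jaw":-1,"tx":-0.9,"ty":0.31,"tz":0,"wx":0,"wy":0,"wz":0},
    {"jaw":-1,"tx":-0.9,"ty":0.31,"tz":0,"wx":0,"wy":0,"wz":0},
    {"jaw":-1,"tx":-0.9,"ty":0.31,"tz":0,"wx":0,"wy":0,"wz":0},
    {"jaw":-1,"tx":-0.9,"ty":0.31,"tz":0,"wx":0,"wy":0,"wz":0},
  ],
)

```text
time: 2.15
tool_pos: [0.4995, 0.2564, 0.534]
ee_rot: [-3.141, -0.0, 1.997]
ft_force: [0.2, -0.3, 0.0]
grip_width: 1.0
grip_force: 0.0
```

Call:
step_arm(
  deltas=[
    {"jaw":-1,"tx":-0.91,"ty":-0.36,"tz":0,"wx":0,"wy":0,"wz":0},
    {"jaw":-1,"tx":-0.91,"ty":-0.36,"tz":0,"wx":0,"wy":0,"wz":0},
    {"jaw":-1,"tx":-0.91,"ty":-0.36,"tz":0,"wx":0,"wy":0,"wz":0},
    {"jaw":-1,"tx":-0.91,"ty":-0.36,"tz":0,"wx":0,"wy":0,"wz":0},
    {"jaw":-1,"tx":-0.91,"ty":-0.36,"tz":0,"wx":0,"wy":0,"wz":0},
    {"jaw":-1,"tx":-0.91,"ty":-0.36,"tz":0,"wx":0,"wy":0,"wz":0},
    {"jaw":-1,"tx":-0.91,"ty":-0.36,"tz":0,"wx":0,"wy":0,"wz":0},
    {"jaw":-1,"tx":-0.91,"ty":-0.36,"tz":0,"wx":0,"wy":0,"wz":0},
    {"jaw":-1,"tx":-0.91,"ty":-0.36,"tz":0,"wx":0,"wy":0,"wz":0},
    {"jaw":-1,"tx":-0.91,"ty":-0.36,"tz":0,"wx":0,"wy":0,"wz":0},
    {"jaw":-1,"tx":-0.91,"ty":-0.36,"tz":0,"wx":0,"wy":0,"wz":0},
    {"jaw":-1,"tx":0,"ty":0,"tz":0,"wx":0,"wy":0,"wz":0},
  ],
)

```text
time: 3.35
tool_pos: [0.5198, -0.1765, 0.5332]
ee_rot: [-3.14, 0.0, 1.993]
ft_force: [-0.4, 0.2, -0.2]
grip_width: 0.999
grip_force: 0.0
```

Call:
step_arm(
  deltas=[
    {"jaw":-1,"tx":0,"ty":0,"tz":0.75,"wx":0,"wy":0,"wz":0},
    {"jaw":-1,"tx":0,"ty":0,"tz":0.75,"wx":0,"wy":0,"wz":0},
    {"jaw":-1,"tx":0,"ty":0,"tz":0.75,"wx":0,"wy":0,"wz":0},
    {"jaw":-1,"tx":0,"ty":0,"tz":0,"wx":0,"wy":0,"wz":0},
    {"jaw":-1,"tx":0,"ty":0,"tz":0,"wx":0,"wy":0,"wz":0},
  ],
)

```text
time: 3.85
tool_pos: [0.5201, -0.1719, 0.4444]
ee_rot: [-3.141, -0.001, 1.998]
ft_force: [-0.3, -0.4, 0.9]
grip_width: 0.998
grip_force: 0.0
```

```bash
python3 - <<'E'
from h import *
o=get_obs();print(o['joints'],o['ft_force'],o['ft_torque'])
grab('wrist','w1.png')
E
```

```text
[-4.12909712e-01 -2.39016854e-02  1.57607409e+00  8.66064027e-05
  1.59078027e+00 -8.39871352e-01] [-0.28329357 -0.35192909  0.93954458] [-0.05169015 -0.06432335  0.03130844]
```

View pics/w1.png

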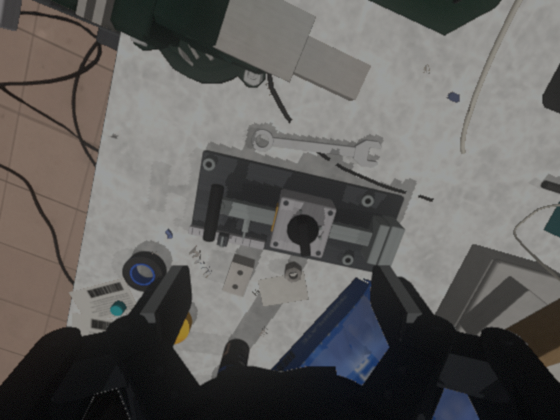

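The wrist view shows the whole clamp: crossbar (213,212), knob (303,229), wing end (308,248), pointer near (243,232) and fin near (223,240). I'll measure the cloud and view an enlargement.

```bash
python3 - <<'E'
from h import *
p,im,d=load('wrist');X=cloud(p,d)
def fit(n,m,Y=None):
    Q=X[m][:,:2]; r=cv2.minAreaRect(Q.astype(np.float32)*1000); 
    w,v=np.linalg.eigh(np.cov(Q.T)); a=np.degrees(np.arctan2(v[1,1],v[0,1]))
    print(n,len(Q),'mean',Q.mean(0).round(4),'rect',np.round(r[0],1),np.round(r[1],1),'axis',round(a,1)); return Q
u,v=np.meshgrid(np.arange(560),np.arange(420))
reg=lambda a,b,c,e:(u>a)&(u<b)&(v>c)&(v<e)
z=X[...,2]
fit('bar',reg(195,230,175,250)&(z>.06)&(z<.085))
fit('wing',reg(280,330,200,265)&(z>.075)&(z<.1))
fit('skirt',reg(275,330,200,260)&(z>.056)&(z<.1))
fit('hous',reg(260,345,180,270)&(z>.042)&(z<.058))
fit('base+',reg(180,425,140,290)&(z>.005)&(z<.1)&~reg(0,560,255,420)&~((v<165+ (u-210)*.2-8)))
f=210/np.tan(np.radians(float(p['vfov']))/2);print('f',f,'zwing',np.nanmax(z[reg(280,330,200,265)]))
cv2.imwrite('pics/w1c.png',cv2.resize(im[140:290,180:380,::-1],None,fx=4,fy=4,interpolation=cv2.INTER_CUBIC))
E
```

```text
bar 733 mean [ 0.4652 -0.2418] rect [ 464.8 -244.2] [15.2 70.2] axis 101.2
wing 386 mean [ 0.5712 -0.2209] rect [ 572.6 -222.9] [12.  42.3] axis 121.3
skirt 922 mean [ 0.5715 -0.2206] rect [ 575.7 -223.8] [39.2 45.8] axis 127.7
hous 2119 mean [ 0.5691 -0.2176] rect [ 571.8 -222.8] [71.9 69.7] axis -141.4
base+ 15659 mean [ 0.5572 -0.2165] rect [ 568.6 -240.7] [277.6 146.9] axis -163.5
f 312.7372892078548 zwing 0.08941985404567857
```

View pics/w1c.png

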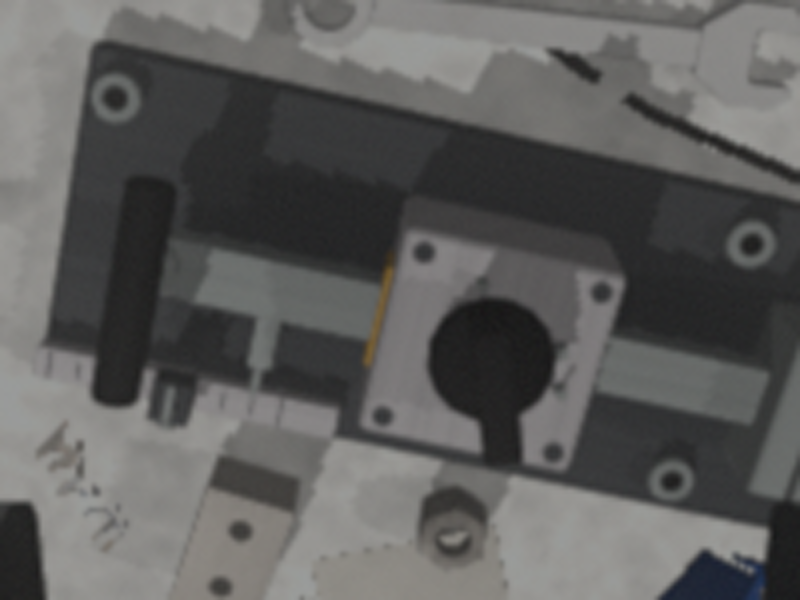

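Call:
step_arm(
  deltas=[
    {"jaw":-1,"tx":0,"ty":0,"tz":0,"wx":0,"wy":0,"wz":-0.68},
    {"jaw":-1,"tx":0,"ty":0,"tz":0,"wx":0,"wy":0,"wz":-0.68},
    {"jaw":-1,"tx":-0.45,"ty":0.115,"tz":0.5,"wx":0,"wy":0,"wz":0},
    {"jaw":-1,"tx":-0.45,"ty":0.115,"tz":0.5,"wx":0,"wy":0,"wz":0},
    {"jaw":-1,"tx":-0.45,"ty":0.115,"tz":0.5,"wx":0,"wy":0,"wz":0},
    {"jaw":-1,"tx":-0.45,"ty":0.115,"tz":0.5,"wx":0,"wy":0,"wz":0},
    {"jaw":-1,"tx":0,"ty":0,"tz":0,"wx":0,"wy":0,"wz":0},
    {"jaw":-1,"tx":0,"ty":0,"tz":0,"wx":0,"wy":0,"wz":0},
  ],
)

```text
time: 4.7
tool_pos: [0.5737, -0.2245, 0.3659]
ee_rot: [3.141, 0.001, 2.116]
ft_force: [-0.5, 0.6, 0.2]
grip_width: 0.999
grip_force: 0.0
```

```bash
python3 - <<'E'
from h import *
p,im,d=load('wrist');K=np.array([.5726,-.2229]);a=np.radians(11.2);C=np.array([[np.cos(a),np.sin(a)],[-np.sin(a),np.cos(a)]])
for n,c in dict(ptip=(258,388),pmid=(263,345),fina=(178,374),finb=(171,410)).items():
    print(n,(C@(pt_z(p,180+c[0]/4-.375,140+c[1]/4-.375,.032)[:2]-K)).round(4))
# second, independent wing/knob measure from the new pose
p,im,d=grab('wrist');X=cloud(p,d);z=X[...,2]
m=(z>.075)&(z<.1)&(np.hypot(X[...,0]-K[0],X[...,1]-K[1])<.035)
Q=X[m][:,:2];r=cv2.minAreaRect(Q.astype(np.float32)*1000);print(len(Q),r)
m=(z>.056)&(z<.1)&(np.hypot(X[...,0]-.465,X[...,1]+.243)<.045)
Q=X[m][:,:2]
if len(Q)>50: print(len(Q),cv2.minAreaRect(Q.astype(np.float32)*1000))
E
```

```text
ptip [-0.0684 -0.038 ]
pmid [-0.0698 -0.0225]
fina [-0.0952 -0.0391]
finb [-0.0952 -0.0526]
725 ((572.713134765625, -222.97213745117188), (11.822036743164062, 42.02788162231445), 31.027746200561523)
1505 ((465.3786315917969, -244.11785888671875), (14.610386848449707, 69.87141418457031), 11.183145523071289)
```

Call:
step_arm(
  deltas=[
    {"jaw":-1,"tx":0.045,"ty":0,"tz":0.6,"wx":0,"wy":0,"wz":0},
    {"jaw":-1,"tx":0,"ty":0,"tz":0.6,"wx":0,"wy":0,"wz":0},
    {"jaw":-1,"tx":0,"ty":0,"tz":0.6,"wx":0,"wy":0,"wz":0},
    {"jaw":-1,"tx":0,"ty":0,"tz":0.6,"wx":0,"wy":0,"wz":0},
    {"jaw":-1,"tx":0,"ty":0,"tz":0.5,"wx":0,"wy":0,"wz":0},
    {"jaw":-1,"tx":0,"ty":0,"tz":0.3,"wx":0,"wy":0,"wz":0},
    {"jaw":-1,"tx":0,"ty":0,"tz":0,"wx":0,"wy":0,"wz":0},
    {"jaw":-1,"tx":0,"ty":0,"tz":0,"wx":0,"wy":0,"wz":0},
  ],
)

```text
time: 5.55
tool_pos: [0.5729, -0.2229, 0.238]
ee_rot: [3.14, 0.002, 2.116]
ft_force: [-0.1, -1.0, 0.3]
grip_width: 1.002
grip_force: 0.0
```

Call:
step_arm(
  deltas=[
    {"jaw":1,"tx":0,"ty":0,"tz":0,"wx":0,"wy":0,"wz":0},
    {"jaw":1,"tx":0,"ty":0,"tz":0,"wx":0,"wy":0,"wz":0},
    {"jaw":1,"tx":0,"ty":0,"tz":0,"wx":0,"wy":0,"wz":0},
    {"jaw":1,"tx":0,"ty":0,"tz":0,"wx":0,"wy":0,"wz":0},
    {"jaw":1,"tx":0,"ty":0,"tz":0,"wx":0,"wy":0,"wz":0},
    {"jaw":1,"tx":0,"ty":0,"tz":0,"wx":0,"wy":0,"wz":0},
    {"jaw":1,"tx":0,"ty":0,"tz":0,"wx":0,"wy":0,"wz":0},
    {"jaw":1,"tx":0,"ty":0,"tz":0,"wx":0,"wy":0,"wz":0},
    {"jaw":1,"tx":0,"ty":0,"tz":0,"wx":0,"wy":0,"wz":0},
    {"jaw":1,"tx":0,"ty":0,"tz":0,"wx":0,"wy":0,"wz":0},
  ],
  squeeze=40,
)

```text
time: 6.55
tool_pos: [0.5724, -0.2228, 0.2365]
ee_rot: [3.142, 0.0, 2.116]
ft_force: [-0.8, 0.6, 3.8]
grip_width: 0.129
grip_force: 40.8
```

Call:
step_arm(
  deltas=[
    {"jaw":1,"tx":0,"ty":0,"tz":0,"wx":0,"wy":0,"wz":-1},
    {"jaw":1,"tx":0,"ty":0,"tz":0,"wx":0,"wy":0,"wz":-1},
    {"jaw":1,"tx":0,"ty":0,"tz":0,"wx":0,"wy":0,"wz":-1},
    {"jaw":1,"tx":0,"ty":0,"tz":0,"wx":0,"wy":0,"wz":-1},
    {"jaw":1,"tx":0,"ty":0,"tz":0,"wx":0,"wy":0,"wz":-1},
    {"jaw":1,"tx":0,"ty":0,"tz":0,"wx":0,"wy":0,"wz":-1},
    {"jaw":1,"tx":0,"ty":0,"tz":0,"wx":0,"wy":0,"wz":-1},
    {"jaw":1,"tx":0,"ty":0,"tz":0,"wx":0,"wy":0,"wz":-1},
    {"jaw":1,"tx":0,"ty":0,"tz":0,"wx":0,"wy":0,"wz":-1},
    {"jaw":1,"tx":0,"ty":0,"tz":0,"wx":0,"wy":0,"wz":-1},
    {"jaw":1,"tx":0,"ty":0,"tz":0,"wx":0,"wy":0,"wz":-1},
    {"jaw":1,"tx":0,"ty":0,"tz":0,"wx":0,"wy":0,"wz":-1},
  ],
)

```text
time: 7.75
tool_pos: [0.5722, -0.2231, 0.2365]
ee_rot: [-3.141, -0.0, -3.116]
ft_force: [-1.9, -0.1, 4.2]
grip_width: 0.132
grip_force: 41.0
```

Call:
step_arm(
  deltas=[
    {"jaw":1,"tx":0,"ty":0,"tz":0,"wx":0,"wy":0,"wz":-0.8},
    {"jaw":1,"tx":0,"ty":0,"tz":0,"wx":0,"wy":0,"wz":-0.6},
    {"jaw":1,"tx":0,"ty":0,"tz":0,"wx":0,"wy":0,"wz":-0.4},
    {"jaw":1,"tx":0,"ty":0,"tz":0,"wx":0,"wy":0,"wz":0},
    {"jaw":1,"tx":0,"ty":0,"tz":0,"wx":0,"wy":0,"wz":0},
    {"jaw":1,"tx":0,"ty":0,"tz":0,"wx":0,"wy":0,"wz":0},
  ],
)

```text
time: 8.35
tool_pos: [0.5723, -0.2231, 0.2365]
ee_rot: [-3.141, -0.0, -2.964]
ft_force: [-3.5, -1.7, 4.9]
grip_width: 0.13
grip_force: 41.0
```

```bash
python3 - <<'E'
from h import *
o=get_obs();print(o['joints'],o['ft_force'],o['ft_torque'],o['ee_rot'],np.degrees(o['ee_rot'][2])%180)
E
```

```text
[-4.55020358e-01  3.04611500e-01  1.60552165e+00 -5.73842696e-04
  1.23122264e+00 -2.20320591e+00] [-3.51878641 -1.67763323  4.87772522] [-2.45875082e-01  5.19060066e-01  5.00391120e-04] [-3.14101621e+00 -1.28836235e-04 -2.96401240e+00] 10.174599282661632
```

Call:
step_arm(
  deltas=[
    {"jaw":1,"tx":0,"ty":0,"tz":0,"wx":0,"wy":0,"wz":-0.25},
    {"jaw":1,"tx":0,"ty":0,"tz":0,"wx":0,"wy":0,"wz":-0.15},
    {"jaw":1,"tx":0,"ty":0,"tz":0,"wx":0,"wy":0,"wz":0},
    {"jaw":1,"tx":0,"ty":0,"tz":0,"wx":0,"wy":0,"wz":0},
  ],
)

```text
time: 8.75
tool_pos: [0.5723, -0.2231, 0.2365]
ee_rot: [-3.141, -0.0, -2.93]
ft_force: [-2.7, -1.2, 5.2]
grip_width: 0.129
grip_force: 41.3
```

```bash
python3 - <<'E'
from h import *
o=get_obs();print(o['joints'],o['ft_force'],o['ft_torque'],o['ee_rot'],np.degrees(o['ee_rot'][2])%180)
E
```

```text
[-4.55091439e-01  3.04629699e-01  1.60552531e+00 -3.83301090e-04
  1.23120688e+00 -2.23774251e+00] [-2.74517165 -1.20515549  5.16209912] [-0.25188995  0.45779202 -0.32493077] [-3.14116593e+00 -4.22855770e-05 -2.92961028e+00] 12.145695368998133
```

Call:
step_arm(
  deltas=[
    {"jaw":-1,"tx":0,"ty":0,"tz":0,"wx":0,"wy":0,"wz":0},
    {"jaw":-1,"tx":0,"ty":0,"tz":0,"wx":0,"wy":0,"wz":0},
    {"jaw":-1,"tx":0,"ty":0,"tz":0,"wx":0,"wy":0,"wz":0},
    {"jaw":-1,"tx":0,"ty":0,"tz":0,"wx":0,"wy":0,"wz":0},
    {"jaw":-1,"tx":0,"ty":0,"tz":0,"wx":0,"wy":0,"wz":0},
    {"jaw":-1,"tx":0,"ty":0,"tz":0,"wx":0,"wy":0,"wz":0},
    {"jaw":-1,"tx":0,"ty":0,"tz":-0.3,"wx":0,"wy":0,"wz":0},
    {"jaw":-1,"tx":0,"ty":0,"tz":-0.6,"wx":0,"wy":0,"wz":0},
    {"jaw":-1,"tx":0,"ty":0,"tz":-0.7,"wx":0,"wy":0,"wz":0},
    {"jaw":-1,"tx":0,"ty":0,"tz":-0.8,"wx":0,"wy":0,"wz":0.2},
    {"jaw":-1,"tx":0,"ty":0,"tz":-0.8,"wx":0,"wy":0,"wz":1},
    {"jaw":-1,"tx":0,"ty":0,"tz":0,"wx":0,"wy":0,"wz":1},
  ],
)

```text
time: 9.95
tool_pos: [0.5737, -0.2234, 0.3721]
ee_rot: [-3.137, 0.009, -3.123]
ft_force: [1.3, 0.5, 0.9]
grip_width: 0.997
grip_force: 0.0
```

Call:
step_arm(
  deltas=[
    {"jaw":-1,"tx":0,"ty":0,"tz":0,"wx":0,"wy":0,"wz":1},
    {"jaw":-1,"tx":0,"ty":0,"tz":0,"wx":0,"wy":0,"wz":1},
    {"jaw":-1,"tx":0,"ty":0,"tz":0,"wx":0,"wy":0,"wz":1},
    {"jaw":-1,"tx":0,"ty":0,"tz":0,"wx":0,"wy":0,"wz":1},
    {"jaw":-1,"tx":0,"ty":0,"tz":0,"wx":0,"wy":0,"wz":1},
    {"jaw":-1,"tx":0,"ty":0,"tz":0,"wx":0,"wy":0,"wz":1},
    {"jaw":-1,"tx":0,"ty":0,"tz":0,"wx":0,"wy":0,"wz":1},
    {"jaw":-1,"tx":0,"ty":0,"tz":0,"wx":0,"wy":0,"wz":1},
    {"jaw":-1,"tx":0,"ty":0,"tz":0,"wx":0,"wy":0,"wz":1},
    {"jaw":-1,"tx":0,"ty":0,"tz":0,"wx":0,"wy":0,"wz":1},
    {"jaw":-1,"tx":0,"ty":0,"tz":0,"wx":0,"wy":0,"wz":1},
    {"jaw":-1,"tx":0,"ty":0,"tz":0,"wx":0,"wy":0,"wz":1},
  ],
)

```text
time: 11.15
tool_pos: [0.5723, -0.2228, 0.3655]
ee_rot: [3.141, 0.001, 2.112]
ft_force: [0.1, -0.1, -0.7]
grip_width: 1.0
grip_force: 0.0
```

Call:
step_arm(
  deltas=[
    {"jaw":-1,"tx":0,"ty":-0.7,"tz":0,"wx":0,"wy":0,"wz":1},
    {"jaw":-1,"tx":0,"ty":-0.7,"tz":0,"wx":0,"wy":0,"wz":1},
    {"jaw":-1,"tx":0,"ty":-0.7,"tz":0,"wx":0,"wy":0,"wz":1},
    {"jaw":-1,"tx":0,"ty":-0.7,"tz":0,"wx":0,"wy":0,"wz":1},
    {"jaw":-1,"tx":0,"ty":0,"tz":0,"wx":0,"wy":0,"wz":0},
    {"jaw":-1,"tx":0,"ty":0,"tz":0,"wx":0,"wy":0,"wz":0},
    {"jaw":-1,"tx":0,"ty":0,"tz":0,"wx":0,"wy":0,"wz":0},
  ],
)

```text
time: 11.85
tool_pos: [0.4708, -0.2675, 0.3651]
ee_rot: [3.141, 0.001, 1.768]
ft_force: [0.4, -0.1, 0.5]
grip_width: 1.004
grip_force: 0.0
```

```bash
python3 - <<'E'
from h import *
o=get_obs();print(o['tool_pos'],o['ee_rot'])
p,im,d=grab('wrist','w2.png');X=cloud(p,d);z=X[...,2]
for c,zz in (((.5726,-.2229),.075),((.465,-.2443),.056)):
    m=(z>zz)&(z<.1)&(np.hypot(X[...,0]-c[0],X[...,1]-c[1])<.045)
    print(cv2.minAreaRect(X[m][:,:2].astype(np.float32)*1000),m.sum())
E
```

```text
[ 0.47084586 -0.267511    0.36505619] [3.14051957e+00 6.86358552e-04 1.76824002e+00]
((572.380126953125, -222.8359375), (42.6063117980957, 11.573037147521973), 11.502060890197754) 910
((464.94683837890625, -244.29046630859375), (14.739119529724121, 69.50543975830078), 10.598776817321777) 1398
```

View pics/w2.png

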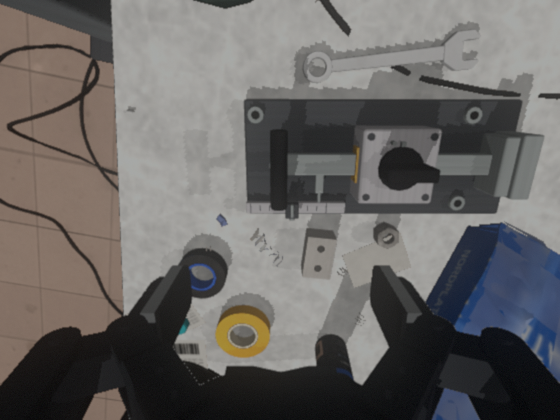

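The wing is now along the bar (401,170). The pointer is at about (319,200) and the fin at about (292,208). I'll enlarge that part.

```bash
python3 - <<'E'
from h import *
p,im,d=load('wrist')
cv2.imwrite('pics/w2c.png',cv2.resize(im[165:225,260:340,::-1],None,fx=10,fy=10,interpolation=cv2.INTER_CUBIC))
E
```

```text
(no output)
```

View pics/w2c.png

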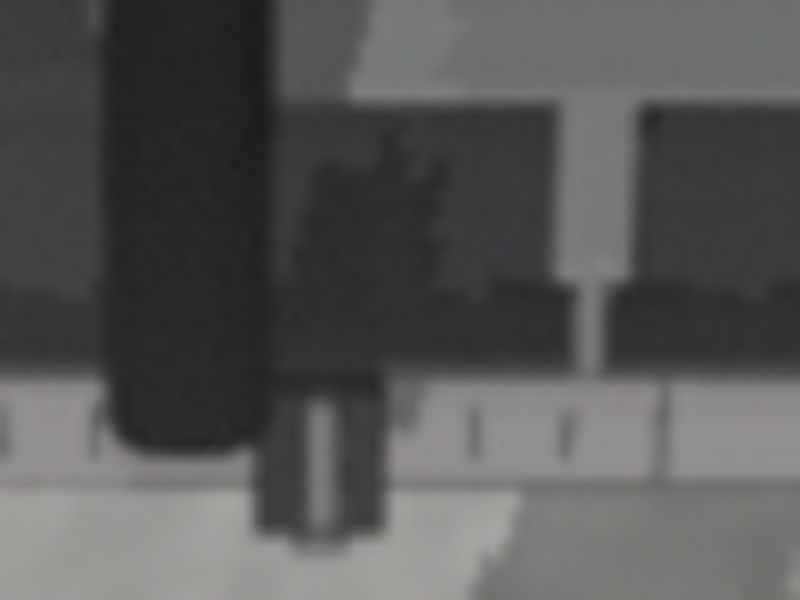

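The thin pointer is at crop x≈591 (y 300–370). The fin is at x≈321 (y 400–530).

```bash
python3 - <<'E'
from h import *
p,im,d=load('wrist')
K=np.array([.5725,-.2229]);a=np.radians(11.2);C=np.array([[np.cos(a),np.sin(a)],[-np.sin(a),np.cos(a)]])
g=lambda c:C@(pt_z(p,260+c[0]/10-.45,165+c[1]/10-.45,.032)[:2]-K)
for c in [(591,310),(591,370),(323,400),(321,460),(319,520)]: print(g(c).round(4))
o=get_obs(); y=o['ee_rot'][2]; R=np.array([[np.cos(y),np.sin(y)],[np.sin(y),-np.cos(y)]])
print('to handle tx,ty units',R@(np.array([.4648,-.2443])-o['tool_pos'][:2])/.04,'tz',(o['tool_pos'][2]-.066-.155)/.04)
E
```

```text
[-0.0692 -0.0335]
[-0.069  -0.0398]
[-0.0962 -0.0431]
[-0.0963 -0.0496]
[-0.0964 -0.0561]
to handle tx,ty units [ 0.59751294 -0.03696873] tz 3.596468585279385
```

Call:
step_arm(
  deltas=[
    {"jaw":-1,"tx":0.3,"ty":-0.02,"tz":0,"wx":0,"wy":0,"wz":0},
    {"jaw":-1,"tx":0.3,"ty":-0.02,"tz":0.4,"wx":0,"wy":0,"wz":0},
    {"jaw":-1,"tx":0,"ty":0,"tz":0.7,"wx":0,"wy":0,"wz":0},
    {"jaw":-1,"tx":0,"ty":0,"tz":0.7,"wx":0,"wy":0,"wz":0},
    {"jaw":-1,"tx":0,"ty":0,"tz":0.7,"wx":0,"wy":0,"wz":0},
    {"jaw":-1,"tx":0,"ty":0,"tz":0.6,"wx":0,"wy":0,"wz":0},
    {"jaw":-1,"tx":0,"ty":0,"tz":0.3,"wx":0,"wy":0,"wz":0},
    {"jaw":-1,"tx":0,"ty":0,"tz":0.2,"wx":0,"wy":0,"wz":0},
    {"jaw":-1,"tx":0,"ty":0,"tz":0,"wx":0,"wy":0,"wz":0},
    {"jaw":-1,"tx":0,"ty":0,"tz":0,"wx":0,"wy":0,"wz":0},
  ],
)

```text
time: 12.9
tool_pos: [0.4646, -0.2446, 0.2214]
ee_rot: [3.141, 0.001, 1.767]
ft_force: [0.0, 0.4, 0.8]
grip_width: 0.999
grip_force: 0.0
```

Call:
step_arm(
  deltas=[
    {"jaw":1,"tx":0,"ty":0,"tz":0,"wx":0,"wy":0,"wz":0},
    {"jaw":1,"tx":0,"ty":0,"tz":0,"wx":0,"wy":0,"wz":0},
    {"jaw":1,"tx":0,"ty":0,"tz":0,"wx":0,"wy":0,"wz":0},
    {"jaw":1,"tx":0,"ty":0,"tz":0,"wx":0,"wy":0,"wz":0},
    {"jaw":1,"tx":0,"ty":0,"tz":0,"wx":0,"wy":0,"wz":0},
    {"jaw":1,"tx":0,"ty":0,"tz":0,"wx":0,"wy":0,"wz":0},
    {"jaw":1,"tx":0,"ty":0,"tz":0,"wx":0,"wy":0,"wz":0},
    {"jaw":1,"tx":0,"ty":0,"tz":0,"wx":0,"wy":0,"wz":0},
    {"jaw":1,"tx":0,"ty":0,"tz":0,"wx":0,"wy":0,"wz":0},
    {"jaw":1,"tx":0,"ty":0,"tz":0,"wx":0,"wy":0,"wz":0},
  ],
  squeeze=50,
)

```text
time: 13.9
tool_pos: [0.4643, -0.2445, 0.2206]
ee_rot: [3.141, 0.0, 1.767]
ft_force: [3.5, 2.2, 2.0]
grip_width: 0.156
grip_force: 49.0
```

Call:
step_arm(
  deltas=[
    {"jaw":1,"tx":0,"ty":-0.1,"tz":0,"wx":0,"wy":0,"wz":0},
    {"jaw":1,"tx":0,"ty":-0.1,"tz":0,"wx":0,"wy":0,"wz":0},
    {"jaw":1,"tx":0,"ty":-0.1,"tz":0,"wx":0,"wy":0,"wz":0},
    {"jaw":1,"tx":0,"ty":-0.1,"tz":0,"wx":0,"wy":0,"wz":0},
    {"jaw":1,"tx":0,"ty":-0.1,"tz":0,"wx":0,"wy":0,"wz":0},
    {"jaw":1,"tx":0,"ty":-0.1,"tz":0,"wx":0,"wy":0,"wz":0},
    {"jaw":1,"tx":0,"ty":-0.08,"tz":0,"wx":0,"wy":0,"wz":0},
    {"jaw":1,"tx":0,"ty":0,"tz":0,"wx":0,"wy":0,"wz":0},
    {"jaw":1,"tx":0,"ty":0,"tz":0,"wx":0,"wy":0,"wz":0},
    {"jaw":1,"tx":0,"ty":0,"tz":0,"wx":0,"wy":0,"wz":0},
  ],
)

```text
time: 14.9
tool_pos: [0.4376, -0.2497, 0.2206]
ee_rot: [3.14, 0.0, 1.767]
ft_force: [6.0, 2.8, 2.4]
grip_width: 0.157
grip_force: 49.2
```

```bash
python3 - <<'E'
from h import *
o=get_obs();print(o['tool_pos'],(o['tool_pos'][:2]-[.4646,-.2446])@[np.cos(.195),np.sin(.195)])
p,im,d=grab('wrist','w3.png');p,im2,d=grab('side','s3.png')
c=im2[190:270,220:340,::-1]
a=cv2.resize(im[:,:,::-1],(560,420)); b=cv2.resize(c,(600,400),interpolation=cv2.INTER_CUBIC)
cv2.imwrite('pics/s3c.png',b)
E
```

```text
[ 0.43763528 -0.249728    0.22059787] -0.02744731099317134
```

View pics/w3.png

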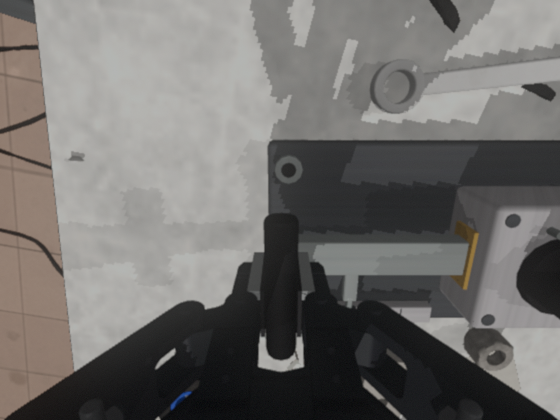

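View pics/s3c.png

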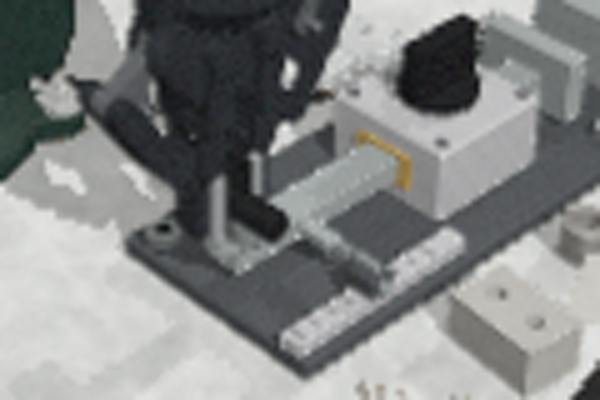

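The wrist view shows the pointer arm emerging at (350,285). In the side crop the pointer tip runs into the index fin at (375,278). I'll check it numerically and with a closer crop.

```bash
python3 - <<'E'
from h import *
K=np.array([.5725,-.2229]);a=np.radians(11.2);C=np.array([[np.cos(a),np.sin(a)],[-np.sin(a),np.cos(a)]])
p,im,d=load('wrist');X=cloud(p,d)
for v in (280,286,292):
    print(v,im[v,336:364].mean(-1).astype(int), X[v,350,2].round(3))
for u in (343,350,357): print(u,(C@(pt_z(p,u,286,.032)[:2]-K)).round(4),(C@(pt_z(p,u,286,.028)[:2]-K)).round(4))
p,im,d=load('side')
q=im[215:260,270:330,::-1]
s=cv2.imread('pics/side0.png')[215:260,270:330]
cv2.imwrite('pics/s3d.png',np.hstack([cv2.resize(i,(400,300),interpolation=cv2.INTER_CUBIC) for i in (s,q)]))
E
```

```text
280 [ 69  69  68  68  62  54  56  68  88 115 129 131 131 130 130 129 129 128
 128 127 127 114  71  47  46  45  53  62] 0.035
286 [ 69  67  56  49  48  50  62  76 106 122 129 131 129 129 129 129 128 128
 127 126 120  91  59  46  45  43  48  59] 0.035
292 [ 46  48  46  46  47  53  66  85 112 127 130 130 129 129 128 129 128 127
 126 129 120  74  46  46  44  43  44  45] 0.037
343 [-0.1006 -0.0216] [-0.0997 -0.0242]
350 [-0.0965 -0.0216] [-0.0955 -0.0242]
357 [-0.0924 -0.0216] [-0.0913 -0.0242]
```

View pics/s3d.png

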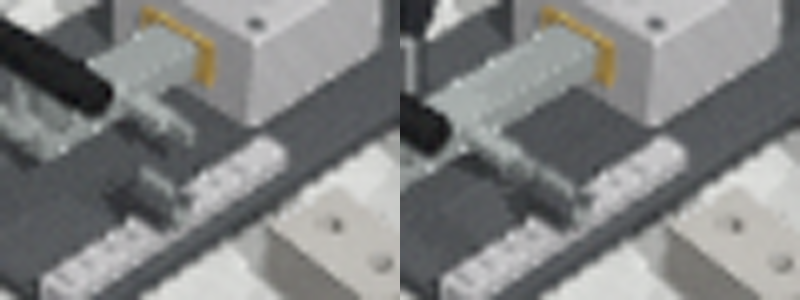

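The closer crop, before and after, shows the pointer now running straight into the fin. The travel of 27.4 mm matches the measured gap of 27.2 mm, and the pointer arm is at x −0.096 against the fin's −0.096.

```bash
python3 - <<'E'
from h import *
o=get_obs();print(o['time'],o['grip_force'],o['ft_force']);print(workorder.job_done())
E
```

```text
15.0 49.16106820106506 [6.35744218 1.60994196 1.71372653]
the job is handed in; nothing more can be done
None
```

The lock knob is turned to its released stop, the T-handle is held with the pointer at the index mark (within about 1 mm by my measurements), and the job is handed in at 15.0 s; no verdict was returned.

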